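Clamp the power adapter in its cradle to the clutch click

ROBOT

A 6-joint arm with a two-finger parallel gripper is mounted at the origin on the work surface. World frame = base frame: x ahead of the robot, y to its left, z up, the work surface at z = 0. Lengths are in m, angles in rad, forces in N, time in s.
With the tool pointing down it reaches from about 0.375 to 0.9 m from the base axis. Payload 3.1 kg.
Tool frame: the origin (TCP) lies at the very end of the fingers, on their centre line; the grasp point (between the pads) lies 19 mm behind it; x points along the fingers, y is the direction in which the jaws open and shut, and the axes are right-handed (so a half turn about x gives the same grasp; the last joint's range is limited). The gripper opens to 87 mm and grips with 3 to 60 N. Pads are 19 mm wide; open, the fingers measure 117 mm over their backs; the gripper's body (75 mm by 190 mm) begins 51 mm behind the grasp point.
Start: joints at [1.111, 0.527, 1.433, -0, 1.181, -0.178], TCP at [0.174, 0.6, 0.223] pointing down, gripper open.
Joint ranges: [-3.08, 3.08], [-0.75, 2.2], [0.22, 2.44], [-1.43, 4.57], [0, 2.65], [-2.85, 2.85]. Speed limits (rad/s): [2.79, 2.79, 3.14, 3.14, 3.14, 3.14].

INTERFACE

Orientations are given as a unit quaternion [x, y, z, w].
In Python, from rig import robot gives the robot as it stands.
- The arm moves only by the tool carry_out, never from a script. Its argument "commands" is a list that holds one entry, the list of rows, each a list of 5 numbers: the opening, from 0 (shut) to 1 (fully open), then the shift along the tool's x, y, z in mm, then the turn about the tool's x in degrees. In form: [[[hand, x, y, z, twist], ...]]. A call has 1 to 8 rows; each row shifts and turns the pose as measured when the row begins, along the tool's axes as they then stand; what a row does not reach is not made up. A row lasts 1/12 s, in which the tool goes at most 41.7 mm and 7.16 degrees, less where a joint would pass 70% of its speed; a pose out of reach is approached as far as the arm can. A call with a gripper value outside its range is refused whole. The fingers move at their own pace and stop on an object; "force" is the grip in N (left out, the last holds). Time passes only in rows, so rows that do not move let the fingers close. It gives the time, the measured TCP pose, the force and the opening at its end, in the units of the state.
- robot.get_obs(): the state, without advancing time (a new reading comes with each control period).
- robot.camera(name): name is "scene" or "top"; returns the picture (480x640x3 uint8, red, green, blue); there is no depth.
- robot.camera_model(name): a dict with "fx", "fy", "cx", "cy" (pixels), "k1" (the pictures are not rectified: a ray, as slopes to the right and down, at radius r is drawn at 1 + k1 r^2 times it, then the intrinsics apply), "R" (3x3) and "t" (3): a world point X has camera coordinates R X + t. Camera axes: x right, y down, z forward; pixel columns grow to the right and rows downward; lengths in m; the calibration is good to about 2 mm. A picture is of the moment at which its call begins. camera_model takes no time and is no camera call.
- robot.hand_in(): hands the job in, once; it reports no verdict.
The state is a dict: "time": time; "q": joint angles; "joint_velocities": joint speeds; "joint_torque": joint torques, N m; "position": TCP position; "tool_rot": TCP orientation; "ft_force": force on the tool from outside, world axes, zero at the start; "moment": the same for the moment, N m; "grip_width": finger opening in m.
Only numpy, scipy, OpenCV 4.12 (cv2) and the standard library are available. Lean on these libraries where they do the work, as an engineer would, in place of code of your own. Each camera call takes 0.05 s, during which the arm holds its last target. There are 200 camera calls.

TASK

Gently slide the black power adapter along its cradle until its end is fully home against the end stop, then turn the clamp's square knob clockwise until the tongue presses the adapter against the fence and the slip clutch in the knob clicks once. Stop in the lull right after that click without tightening any further, let go, and leave everything else on the cabinet where it is.

Things in the scene. Friction and masses are not known exactly. Their poses are not given: they have to be found in the camera images.
- cradle: fixed aluminium cradle, sheet 245 x 165 x 6 mm; origin at table height; the adapter slides home along its +x. In its frame: sheet x -130..115, y -115..50 mm, upper face z 6; the end stop's face is at x 75; the clamp's axis at x 82, y -78; an adjustable low fence along x (6 mm thick, top z 24) has its inner face somewhere in y 15.5..36.5, locked there
- home (a point): point on the cradle's upper face (cradle x 30, y 0, z 6 mm), axes as the cradle's: where the adapter's origin lies along x when it is fully home against the stop (its y is then set by the fence, -7 to 14 mm)
- stop: the fixed end stop, an upright aluminium tab 50 mm wide across the channel, 22 mm tall (top at table height + 28 mm), 8 mm thick; origin at the middle of the lower edge of the face which the adapter meets
- adapter: loose black power adapter (leads unplugged), box 90 x 45 x 32 mm (x, y, z), 0.2 to 0.42 kg; origin at the centre of its underside, x along its length. Starts on the cradle sheet, short of the stop, roughly parallel to the fence
- clamp: vertical steel shaft with a horizontal tongue (12 mm wide, 15 to 27 mm above the table) along its own -x; origin on the turning axis, 10 mm above the table. Turns with slight friction (0.05 N m), carried by the knob. Clockwise from above the tongue swings from cradle -x towards cradle +y and presses the adapter to the fence
- tongue_tip (a point): centre of the tongue's round tip (radius 6 mm), 70 mm from the clamp axis; axes as the clamp's. Start angle and fence vary, so the turn until the adapter is pinched between tongue and fence (0.42 to 1.85 rad) is not known beforehand; the torque then rises
- knob_top (a point): centre of the top of the black square knob (34 x 34 mm, 28 mm tall, 46 to 74 mm above the table) on the clamp shaft; axes as the clamp's, and the knob's flats are parallel to them until the clutch slips. Any two opposite flats may be gripped from above, nothing near is taller than 40 mm; two grasps may be needed
- remote: black remote control, 150 x 45 x 18 mm, loose, bystander; origin under its centre
- plug: white plug, 45 x 34 x 28 mm with two pins, loose, bystander near the cradle; origin under its centre
- screwdriver: screwdriver 160 mm long, loose, bystander near the cradle
- bolt_tub: clear tub, 66 mm across, 40 mm tall, loose, bystander; origin under its centre
- pin_top (a point): top of the steel indicator pin (6 mm across) in the knob's centre, 0.5 mm proud at first; rises 8 mm per rad of clutch slip. Slip, once the adapter is pinched: torque starts at 0.15, peaks at 0.3 N m at 0.1 rad, falls to almost nothing at 0.3 rad (the click; let go before 0.26 rad it springs back), then climbs towards a second click: from 0.41 rad (0.2 N m) it is over-tightened
There are look-alikes about, which are no part of the job. Leave any orange, purple or red look-alike of the adapter alone.

How it is judged:
By the outcome, as a careful person would: the job done as asked, in the order asked, and still so for the second after the job is handed in, with the robot touching nothing.
It also fails if it takes over 72 s, if anything falls off the work surface, if the arm or the gripper's body presses on something with over 40 N, if the wrist force passes 120 N, or if a joint passes its speed limit or range.

## Working session

There is one attempt and no reset: what is moved stays moved. The work goes in short steps, Python scripts to look and compute and a tool call to move; the robot and the scene stay as the last step left them, time stands still between calls to the robot, and variables do not carry over. Pictures are saved under pics/ and viewed, on a budget of 10 in all, crops included, one or two more only if the job needs it, and the job is handed in when it is done.

Besides the shell and the picture viewer there is one more tool, called after ">>>" by a JSON object that holds its "method" and its "body". carry_out: Moves the arm, as the interface text tells. Its arguments: {"type":"object","properties":{"commands":{"type":"array"},"force":{"type":"number"}},"required":["commands"]}

```bash
ls; mkdir -p pics; cat > h.py <<'E'
import numpy as np, cv2
from rig import robot
from scipy.spatial.transform import Rotation as Ro
def KD(n):
    m=robot.camera_model(n); K=np.array([[m['fx'],0,m['cx']],[0,m['fy'],m['cy']],[0,0,1.]])
    return K,np.array([m['k1'],0,0,0,0.]),np.array(m['R']),np.array(m['t'])
def px2w(n,uv,z):
    K,D,R,t=KD(n); p=cv2.undistortPoints(np.array(uv,float).reshape(-1,1,2),K,D).reshape(-1,2)
    d=np.c_[p,np.ones(len(p))]@R; c=-R.T@t; z=np.broadcast_to(z,len(p))
    return c+d*((z-c[2])/d[:,2])[:,None]
def w2px(n,X):
    K,D,R,t=KD(n); return cv2.projectPoints(np.array(X,float).reshape(-1,3),cv2.Rodrigues(R)[0],t,K,D)[0].reshape(-1,2)
def snap(n,f,crop=None,s=1):
    im=robot.camera(n)[:,:,::-1]
    cv2.imwrite('pics/full_'+f,im)
    if crop: x0,y0,x1,y1=crop; im=im[y0:y1,x0:x1]
    cv2.imwrite('pics/'+f,cv2.resize(np.ascontiguousarray(im),None,fx=s,fy=s,interpolation=cv2.INTER_CUBIC))
E
python3 - <<'E'
from h import *
snap('top','t0.png'); snap('scene','s0.png')
for n in('top','scene'): print(robot.camera_model(n))
print(robot.get_obs())
E
```

```text
pics
{'fx': 530.7944532499425, 'fy': 530.7944532499425, 'cx': 317.5726188486579, 'cy': 240.63784242794384, 'k1': 0.03890705420366086, 'R': array([[ 0.02530507, -0.99960185, -0.01248185],
       [-0.98642386, -0.02294099, -0.16260899],
       [ 0.1622579 ,  0.01642722, -0.98661164]]), 't': array([0.00146837, 0.52104579, 1.21021688])}
{'fx': 532.2497724470579, 'fy': 532.2497724470579, 'cx': 317.4189100584899, 'cy': 246.37078142153518, 'k1': -0.09319888484023342, 'R': array([[-0.12152104,  0.99233986, -0.0222314 ],
       [ 0.62517667,  0.05912364, -0.77824066],
       [-0.77096483, -0.10847117, -0.6275725 ]]), 't': array([ 0.05362368, -0.26792772,  1.572239  ])}
{'time': 0.1, 'q': array([ 1.11051979e+00,  5.28382645e-01,  1.43375961e+00, -4.39780117e-05,
        1.18143248e+00, -1.78508048e-01]), 'joint_velocities': array([-0.00092858, -0.00341172, -0.00208512, -0.00071853, -0.00147752,
        0.00051307]), 'joint_torque': array([ 1.77210090e-04, -4.40984166e+01, -1.77149856e+01,  6.34724647e-02,
        5.33563877e-02, -5.64312654e-05]), 'position': array([0.17347327, 0.59975212, 0.22166834]), 'tool_rot': array([ 0.09861523,  0.70030779, -0.09995492,  0.69989503]), 'ft_force': array([ 0.12699238,  0.54717497, -0.89050241]), 'moment': array([ 0.01486213, -0.0179084 , -0.01565913]), 'grip_width': 0.08690847888368043}
```

View pics/t0.png

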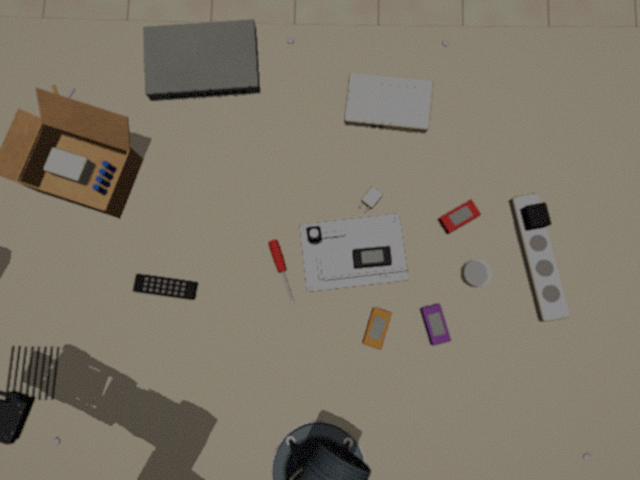

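View pics/s0.png

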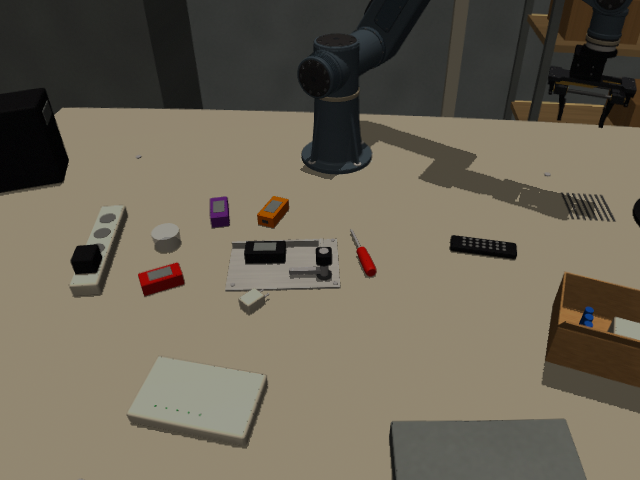

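Top view: the black adapter is on the cradle at (372,257) and the knob is at (314,234). The tongue points right to (345,236). Things that could be mistaken for the adapter are orange (377,328), purple (436,324), red (460,216), the black block on the power strip (537,216) and the remote (165,286). I choose the black one on the cradle and will check it in a close crop.

```bash
python3 - <<'E'
import cv2,numpy as np
im=cv2.imread('pics/full_t0.png')[205:300,290:420]
im=np.clip(255*(im/255.)**0.6,0,255).astype(np.uint8)
cv2.imwrite('pics/t0c.png',cv2.resize(im,None,fx=6,fy=6,interpolation=cv2.INTER_CUBIC))
E
```

```text
(no output)
```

View pics/t0c.png

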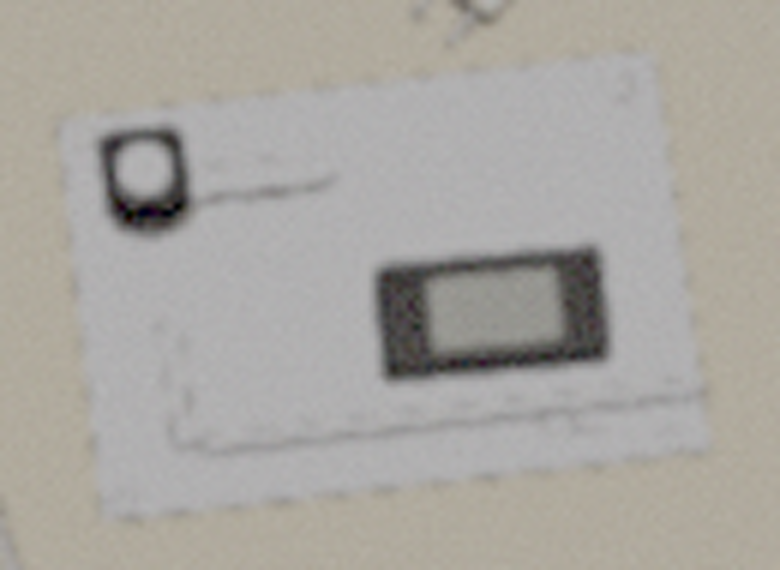

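```bash
cat >> h.py <<'E'
def crop2px(p,x0,y0,s): return (np.array(p,float)+.5)/s-.5+[x0,y0]
def fit2(A,B):
    a=A-A.mean(0);b=B-B.mean(0);th=np.arctan2((a[:,0]*b[:,1]-a[:,1]*b[:,0]).sum(),(a*b).sum())
    R=np.array([[np.cos(th),-np.sin(th)],[np.sin(th),np.cos(th)]]);t=B.mean(0)-R@A.mean(0)
    return th,R,t,B-(A@R.T+t)
E
python3 - <<'E'
from h import *
f=lambda p,z: px2w('top',crop2px(p,290,205,6),z)[:,:2]
S=f([(60,118),(652,55),(710,450),(108,520)],.006)
M=np.array([(115,-115),(-130,-115),(-130,50),(115,50)])/1e3
th,R,t,r=fit2(M,S); print('th',th,t,'res mm',r*1e3)
c=lambda P:(P-t)@R*1e3
print('axis',R@[.082,-.078]+t)
K=f([(100,134),(178,127),(188,195),(110,205)],.074); print('knob',K,c(K),K.mean(0))
A=f([(376,268),(598,248),(608,355),(388,379)],.038); print('adapt',c(A),c(A).mean(0),'ang',np.arctan2(*(c(A)[0]-c(A)[1])[::-1]),np.arctan2(*(c(A)[3]-c(A)[2])[::-1]))
print('fence line top z24', c(f([(200,446),(705,398)],.024)), c(f([(210,440),(560,408)],.024)))
print('tongue',c(f([(190,200),(335,180)],.015)),c(f([(200,155),(270,160)],.027)))
print('stop',c(f([(162,325),(175,440),(185,325),(190,400)],.028)))
E
```

```text
th 1.7094082070445171 [ 0.46817737 -0.06938219] res mm [[ 0.2516372  -0.69353418]
 [-1.99751352  1.55409807]
 [ 0.86623974  1.22483668]
 [ 0.87963657 -2.08540057]]
axis [0.53409944 0.02260847]
knob [[0.54721927 0.04057369]
 [0.55065164 0.0106067 ]
 [0.52417441 0.00611048]
 [0.51958879 0.0359389 ]] [[ 97.98016583 -93.47622024]
 [ 67.82635539 -92.73517513]
 [ 67.0315691  -65.89066471]
 [ 97.2074846  -65.4703649 ]] [0.53540853 0.02330744]
adapt [[ -3.59658019 -34.58588877]
 [-91.20297829 -32.4675897 ]
 [-89.35607314   9.93955647]
 [ -2.82269136   9.49881652]] [-46.74458075 -11.90377637] ang -0.024175019624540762 -0.005093249989530471
fence line top z24 [[  73.12398341   25.90538851]
 [-126.85781748   29.71813496]] [[ 68.9317706   24.00086011]
 [-69.68787594  27.15915406]]
tongue [[ 65.67653592 -73.8754084 ]
 [  6.750598   -75.26587886]] [[ 59.79055479 -89.50000654]
 [ 32.25657031 -84.25795828]]
stop [[ 82.59621466 -23.08674964]
 [ 82.65540897  22.80010611]
 [ 73.55215697 -22.04281004]
 [ 74.98894244   7.7838696 ]]
```

```bash
cat >> h.py <<'E'
TH=1.697; C0=np.array([0.46817737,-0.06938219]); mid=np.array([-.0075,-.0325])
def rot(a): return np.array([[np.cos(a),-np.sin(a)],[np.sin(a),np.cos(a)]])
T0=C0+rot(1.7094)@mid-rot(TH)@mid     # keep the sheet's centre
def cw(p): return rot(TH)@(np.array(p)/1e3)+T0
def wc(p): return rot(TH).T@(np.array(p)[:2]-T0)*1e3
def st():
    o=robot.get_obs(); R=Ro.from_quat(o['tool_rot']).as_matrix(); return o,R
def plan(xyz,yaw):   # yaw = world direction of tool y (mod pi)
    o,R=st(); cur=np.arctan2(R[1,1],R[0,1])
    d=-(yaw-cur); d=(d+np.pi/2)%np.pi-np.pi/2   # twist>0 is clockwise
    R2=R@Ro.from_rotvec([d,0,0]).as_matrix()
    e=np.array(xyz)-o['position']
    print('t',o['time'],'q6',o['q'][5],'cur yaw',cur,'tool x',R[:,0],'twist deg',np.degrees(d),'shift now',R.T@e*1e3,'shift after twist',R2.T@e*1e3,'force',o['ft_force'],o['moment'],'w',o['grip_width'])
E
python3 - <<'E'
from h import *
print('axis',cw([82,-78]))
p=cw([-122,-12]);print(p)
plan([*p,.15],TH+np.pi/2)
E
```

```text
axis [0.53527476 0.02219518]
[ 0.49547692 -0.18848973]
t 0.1 q6 -0.17850804804919052 cur yaw 1.289044879223216 tool x [-8.43981479e-04 -1.79388057e-03 -9.99998035e-01] twist deg 66.62589334874052 shift now [  72.81044157 -667.49044226  528.49132704] shift after twist [ 72.81044157 220.30461575 822.38217974] force [ 0.12699238  0.54717497 -0.89050241] [ 0.01486213 -0.0179084  -0.01565913] w 0.08690847888368043
```

>>> {"method": "carry_out", "body": {"commands": [[[0.23, 0, -20, 36, 0], [0.23, 0, -20, 36, 0], [0.23, 0, -20, 36, 0], [0.23, 0, -20, 36, 0], [0.23, 0, -20, 36, 0], [0.23, 0, -20, 36, 0], [0.23, 0, -20, 36, 0], [0.23, 0, -20, 36, 0]]]}}

```text
time: 0.77
position: [0.4039, 0.3665, 0.2172]
tool_rot: [0.092, 0.703, -0.094, 0.699]
ft_force: [1.3, 0.8, 0.5]
grip_width: 0.0413
```

>>> {"method": "carry_out", "body": {"commands": [[[0.23, 0, -36, 17, 0], [0.23, 0, -36, 17, 0], [0.23, 0, -36, 17, 0], [0.23, 0, -36, 17, 0], [0.23, 0, -36, 17, 0], [0.23, 0, -36, 17, 0], [0.23, 0, -36, 17, 0], [0.23, 0, -36, 17, 0]]]}}

```text
time: 1.43
position: [0.4658, 0.0398, 0.2153]
tool_rot: [0.093, 0.702, -0.093, 0.7]
ft_force: [0.3, 0.5, 0.9]
grip_width: 0.0198
```

```bash
python3 - <<'E'
from h import *
p=cw([-122,-12])
print(st()[0]['position'],st()[0]['q']);plan([*p,.15],TH+np.pi/2)
E
```

```text
[0.46580012 0.03978009 0.21526789] [-1.54883722e-01  3.28649466e-01  1.82176943e+00  6.27383811e-04
  9.94212580e-01 -1.46144624e+00]
t 1.4333 q6 -1.461446243240972 cur yaw 1.3062194032418126 tool x [-2.92121121e-03  9.88427879e-04 -9.99995245e-01] twist deg 67.60992109015217 shift now [  64.95525998 -212.57866623   88.53727803] shift after twist [ 64.95525998   0.88923077 230.27754603] force [0.28831286 0.4637132  0.92764775] [-0.01456381 -0.12528025 -0.00598424] w 0.019819563276507975
```

>>> {"method": "carry_out", "body": {"commands": [[[0.23, 0, -36, 15, 0], [0.23, 0, -36, 15, 0], [0.23, 0, -36, 15, 0], [0.23, 0, 0, 0, 7.1], [0.23, 0, 0, 0, 7.1], [0.23, 0, 0, 0, 7.1], [0.23, 0, 0, 0, 7.1], [0.23, 0, 0, 0, 7.1]]]}}

```text
time: 2.1
position: [0.4818, -0.0949, 0.2133]
tool_rot: [0.305, 0.638, -0.307, 0.637]
ft_force: [-0.5, 0.1, -0.7]
grip_width: 0.02
```

>>> {"method": "carry_out", "body": {"commands": [[[0.23, 0, 0, 0, 7.1], [0.23, 0, 0, 0, 7.1], [0.23, 0, 0, 0, 7.1], [0.23, 0, 0, 0, 7.1], [0.23, 0, 0, 0, 7.1], [0.23, 0, 0, 0, 0]]]}}

```text
time: 2.6
position: [0.4798, -0.0947, 0.2112]
tool_rot: [0.486, 0.514, -0.49, 0.51]
ft_force: [0.1, -0.5, 0.1]
grip_width: 0.0202
```

```bash
python3 - <<'E'
from h import *
p=cw([-122,-12])
plan([*p,.06],TH+np.pi/2)
E
```

```text
t 2.6 q6 -0.4687229661442411 cur yaw 0.048032668175681144 tool x [-7.70619740e-03  7.07478931e-04 -9.99970057e-01] twist deg -4.478868668481836 shift now [151.02599056  12.34682713  94.58159227] shift after twist [151.02599056   4.92311195  95.25694045] force [ 0.05880823 -0.46326096  0.06562815] [-0.0805378   0.08337634  0.03225848] w 0.02021797692269153
```

>>> {"method": "carry_out", "body": {"commands": [[[0.23, 0, 0, 0, -4.5], [0.23, 0, 2, 36, 0], [0.23, 0, 2, 36, 0], [0.23, 20, 1, 23, 0], [0.23, 36, 0, 0, 0], [0.23, 36, 0, 0, 0], [0.23, 36, 0, 0, 0], [0.23, 20, 0, 0, 0]]]}}

```text
time: 3.27
position: [0.5033, -0.1961, 0.0629]
tool_rot: [0.457, 0.534, -0.459, 0.543]
ft_force: [0.5, 0.6, 0.2]
grip_width: 0.0201
```

```bash
python3 - <<'E'
from h import *
p=cw([-122,-12])
plan([*p,.017],TH+np.pi/2); print(wc(st()[0]['position']))
snap('top','t1.png',(270,200,430,320),5); snap('scene','s1.png',(200,200,360,320),5)
E
```

```text
t 3.2667 q6 -0.7321039540978292 cur yaw 0.16057728115117562 tool x [ 0.00787539 -0.00978596 -0.9999211 ] twist deg 1.9694626619472837 shift now [45.77107512 -6.74723342 -9.22700926] shift after twist [45.77107512 -7.06035088 -8.98967765] force [0.46806547 0.57356804 0.19136665] [-0.02803343  0.10772756  0.04375615] w 0.02005825396035861
[-130.49943104  -18.75835706]
```

View pics/s1.png

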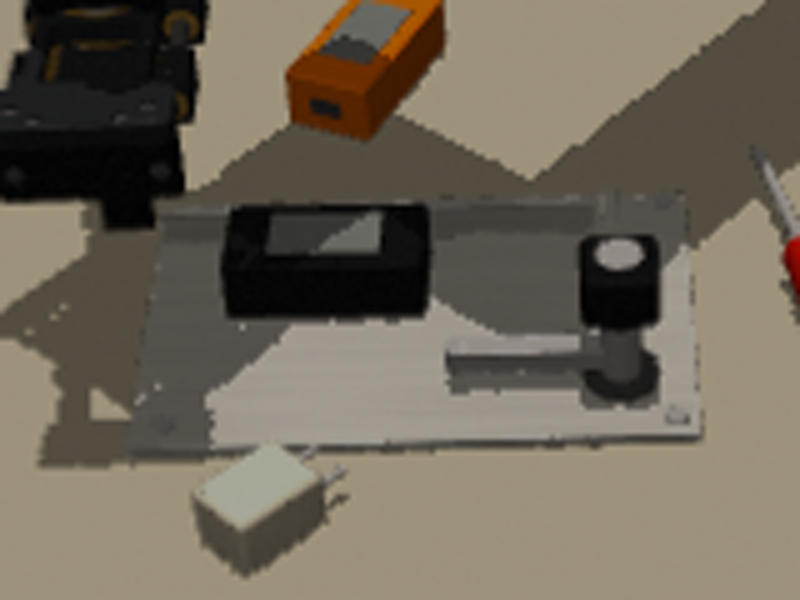

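The scene view shows the fingers at (130,210), behind the adapter at (325,260) and clear of everything. The fence is along the far edge and the tongue (450–590,360) is out of the way.

>>> {"method": "carry_out", "body": {"commands": [[[0.23, 0, -7, -4, 2], [0.23, 15, 0, 0, 0], [0.23, 15, 0, 0, 0], [0.23, 11, 0, 0, 0], [0.23, 3, 0, -3, 0], [0.23, 0, 0, 0, 0]]]}}

```text
time: 3.87
position: [0.4987, -0.1915, 0.0228]
tool_rot: [0.465, 0.526, -0.466, 0.539]
ft_force: [-0.5, -0.3, -0.2]
grip_width: 0.0197
```

```bash
python3 - <<'E'
from h import *
p=cw([-25,-12])
plan([*p,.017],TH+np.pi/2); print(wc(st()[0]['position']),st()[0]['position'])
E
```

```text
t 3.8667 q6 -0.702503396780202 cur yaw 0.13455896852837781 tool x [ 0.01210292 -0.0124173  -0.99984965] twist deg 0.4787231586090047 shift now [   4.38298325   -1.98817883 -100.49658511] shift after twist [   4.38298325   -2.82777831 -100.47646562] force [-0.45140812 -0.28736374 -0.23586493] [-0.08189771  0.02838687  0.00511773] w 0.01973498591007161
[-125.40616964  -14.76735874] [ 0.498651   -0.19152049  0.02280257]
```

>>> {"method": "carry_out", "body": {"commands": [[[0.23, 3, -1.5, -5, 0.4], [0.23, 0, -1, -5, 0], [0.23, 0, 0, -5, 0], [0.23, 0, 0, -5, 0], [0.23, 0, 0, -5, 0], [0.23, 0, 0, -5, 0], [0.23, 0, 0, -5, 0], [0.23, 0, 0, -5, 0]]]}}

```text
time: 4.53
position: [0.4937, -0.1505, 0.0229]
tool_rot: [0.467, 0.522, -0.467, 0.541]
ft_force: [-0.3, -1.5, -0.7]
grip_width: 0.0201
```

>>> {"method": "carry_out", "body": {"commands": [[[0.23, 0, 0, -5, 0], [0.23, 0, 0, -5, 0], [0.23, 0, 0, -5, 0], [0.23, 0, 0, -5, 0], [0.23, 0, 0, -5, 0]]]}}

```text
time: 4.95
position: [0.4912, -0.1238, 0.0228]
tool_rot: [0.466, 0.521, -0.466, 0.542]
ft_force: [-0.4, -1.4, 0.7]
grip_width: 0.02
```

```bash
python3 - <<'E'
from h import *
p=cw([-25,-12])
plan([*p,.017],TH+np.pi/2); print(wc(st()[0]['position']),st()[0]['position'])
E
```

```text
t 4.95 q6 -0.5799599359684438 cur yaw 0.1302056328149955 tool x [ 0.02268255 -0.01976323 -0.99954736] twist deg 0.22929539542864077 shift now [  5.00283225  -3.92673396 -32.47847244] shift after twist [  5.00283225  -4.0566797  -32.46249777] force [-0.42558693 -1.37695939  0.72722536] [-0.33422188  0.00581467 -0.02031968] w 0.01997007507908232
[-57.34193819 -15.94114693] [ 0.49124829 -0.12384984  0.02281078]
```

>>> {"method": "carry_out", "body": {"commands": [[[0.23, 0, 0, -4, 0], [0.23, 0, 0, -4, 0], [0.23, 0, 0, -4, 0], [0.23, 0, 0, -4, 0], [0.23, 0, 0, -4, 0], [0.23, 0, 0, -2, 0]]]}}

```text
time: 5.45
position: [0.4888, -0.0998, 0.0227]
tool_rot: [0.466, 0.52, -0.466, 0.543]
ft_force: [0.2, -1.9, 0.3]
grip_width: 0.0202
```

>>> {"method": "carry_out", "body": {"commands": [[[0.23, 0, 0, -2, 0], [0.23, 0, 0, -2, 0], [0.23, 0, 0, -2, 0]]]}}

```text
time: 5.7
position: [0.4883, -0.0934, 0.0227]
tool_rot: [0.466, 0.52, -0.466, 0.543]
ft_force: [-0.1, -2.6, 1.5]
grip_width: 0.0198
```

```bash
python3 - <<'E'
from h import *
p=cw([-25,-12])
plan([*p,.017],TH+np.pi/2); print(wc(st()[0]['position']),st()[0]['position'])
E
```

```text
t 5.7 q6 -0.5212244885413986 cur yaw 0.13106775632749937 tool x [ 0.0251746  -0.02131288 -0.99945585] twist deg 0.27869143411410946 shift now [ 5.5741927  -4.94535638 -1.90054876] shift after twist [ 5.5741927  -4.95454226 -1.87647175] force [-0.1085907  -2.55367387  1.46942696] [-0.44729116  0.00696977 -0.02887198] w 0.019814227502294536
[-26.74039568 -16.82803503] [ 0.48827634 -0.09338004  0.02272725]
```

>>> {"method": "carry_out", "body": {"commands": [[[0.23, 0, 0, -1, 0], [0.23, 0, 0, -1, 0]]]}}

```text
time: 5.87
position: [0.4891, -0.0921, 0.0228]
tool_rot: [0.466, 0.519, -0.466, 0.545]
ft_force: [0.6, -8.1, 0.9]
grip_width: 0.0202
```

>>> {"method": "carry_out", "body": {"commands": [[[0.23, 0, 0, -1, 0], [0.23, 0, 0, -1, 0]]]}}

```text
time: 6.03
position: [0.4897, -0.0921, 0.0229]
tool_rot: [0.465, 0.519, -0.465, 0.546]
ft_force: [-0.9, -7.3, 1.7]
grip_width: 0.0198
```

>>> {"method": "carry_out", "body": {"commands": [[[0.23, 0, 0, -1.2, 0], [0.23, 0, 0, -1.2, 0]]]}}

```text
time: 6.2
position: [0.4898, -0.0921, 0.0229]
tool_rot: [0.463, 0.518, -0.465, 0.548]
ft_force: [-1.3, -7.5, 1.6]
grip_width: 0.0199
```

>>> {"method": "carry_out", "body": {"commands": [[[0.23, 0, 0, 6, 0], [0.23, 0, 0, 12, 0], [0.23, -20, 0, 5, 0], [0.23, -40, 0, 0, 0], [0.23, -40, 0, 0, 0], [0.5, -20, 0, 0, 0], [0.8, 0, 0, 0, 0]]]}}

```text
time: 6.78
position: [0.4858, -0.113, 0.1442]
tool_rot: [0.464, 0.524, -0.467, 0.54]
ft_force: [0.6, 0.2, 0.1]
grip_width: 0.027
```

```bash
python3 - <<'E'
from h import *
plan([*cw([82,-78]),.1],TH)
print(robot.get_obs()['position'],robot.get_obs()['q'])
snap('scene','s2.png',(210,210,350,310),5.7)
E
```

```text
t 6.7833 q6 -0.5697488446550125 cur yaw 0.13333453007406104 tool x [ 0.01460062 -0.01859855 -0.99972042] twist deg -89.59143199709685 shift now [  42.35653503   66.48258641 -128.29390866] shift after twist [ 42.35653503 128.76472064  65.56605838] force [0.58556971 0.23939962 0.10443464] [-0.06970369  0.00994114 -0.02317508] w 0.027045371579053817
[ 0.48578931 -0.11298756  0.14416057] [-0.44638146  0.47284549  1.83685577 -0.01445007  0.81074172 -0.56974884]
```

View pics/s2.png

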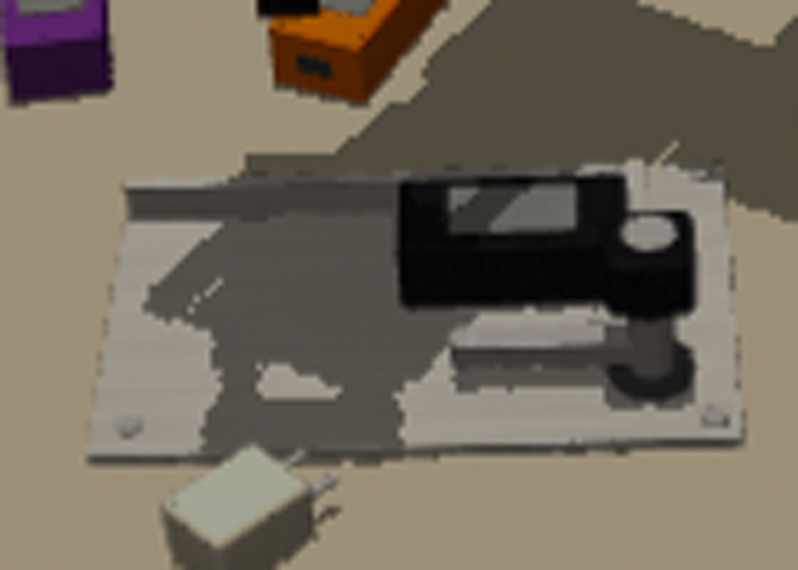

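```bash
python3 - <<'E'
from h import *
print(w2px('scene',[[*cw([82,-78]),.074],[0.5354,0.0233,.074]]), crop2px([(650,232)],210,210,5.7))
a=px2w('scene',crop2px([(650,232)],210,210,5.7),.074); print(a, wc(a[0]))
print('back-bottom/top edge corners adapter', [wc(x) for x in px2w('scene',crop2px([(402,188),(402,225)],210,210,5.7),.038)])
# cradle corner check
print([wc(x).round(1) for x in px2w('scene',crop2px([(128,187),(722,172),(742,440),(92,460)],210,210,5.7),.006)])
E
```

```text
[[321.71080588 251.37161627]
 [322.22980532 251.44141616]] [[323.62280702 250.28947368]]
[[0.5313558  0.02576712 0.074     ]] [ 86.03681081 -74.5618052 ]
back-bottom/top edge corners adapter [array([-11.22965345,  -0.15847228]), array([-10.06674967, -23.27915654])]
[array([-129.2,   44.6]), array([116.3,  46.6]), array([ 118.6, -114.4]), array([-123. , -118.8])]
```

>>> {"method": "carry_out", "body": {"commands": [[[1, 0, 20, -36, 0], [1, 0, 20, -36, 0], [1, 0, 20, -36, 0], [1, 0, 6, -18, 0], [1, 0, 0, 0, 0], [1, 0, 0, 0, 0]]]}}

```text
time: 7.33
position: [0.533, 0.0218, 0.1336]
tool_rot: [0.465, 0.526, -0.472, 0.533]
ft_force: [-0.3, -0.2, -0.3]
grip_width: 0.0691
```

```bash
python3 - <<'E'
from h import *
plan([.5353,.0225,.046],TH-np.pi/2)
print(robot.get_obs()['position'],robot.get_obs()['q'])
E
```

```text
t 7.3333 q6 -0.27092143163393984 cur yaw 0.12229685362617337 tool x [ 0.00183368 -0.01434958 -0.99989536] twist deg -0.22384427319178032 shift now [87.57027451  2.34649195 -1.67782645] shift after twist [87.57027451  2.35302899 -1.66864634] force [-0.30985066 -0.18211721 -0.3172648 ] [-0.07481845  0.08041564  0.01784618] w 0.06914944220764371
[0.53301512 0.02180522 0.13358522] [-0.16060648  0.53259533  1.74770606 -0.01834839  0.85726934 -0.27092143]
```

>>> {"method": "carry_out", "body": {"commands": [[[1, 0, 2, -2, 0], [1, 25, 0, 0, 0], [1, 25, 0, 0, 0], [1, 22, 0, 0, 0], [1, 16, 0, 0, 0], [1, 2, 0, 0, 0]]]}}

```text
time: 7.83
position: [0.5333, 0.0168, 0.0379]
tool_rot: [0.467, 0.525, -0.475, 0.531]
ft_force: [2.3, 5.2, 15.6]
grip_width: 0.0869
```

```bash
python3 - <<'E'
from h import *
plan([.5345,.0235,.046],TH-np.pi/2)
print(robot.get_obs()['position'])
snap('top','t2.png'); snap('scene','s3.png',(230,170,370,290),5)
E
```

```text
t 7.8333 q6 -0.2656998179420622 cur yaw 0.11446895054306287 tool x [-0.00159764 -0.01396438 -0.99990122] twist deg -0.6723500822914467 shift now [-8.20663362  1.90150665 -6.40107925] shift after twist [-8.20663362  1.97648889 -6.37832539] force [ 2.28733135  5.19935359 15.61933432] [ 0.7575627   0.53160449 -0.27998142] w 0.0868935937262249
[0.53332917 0.01680965 0.03788786]
```

View pics/s3.png

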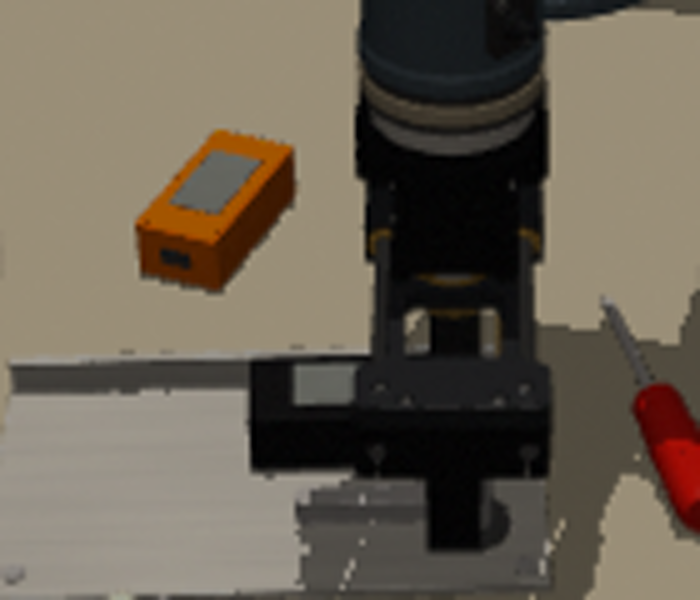

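The tips overshot downward and one pressed on the adapter's top edge with 15 N. I'm raising at once to see whether the adapter moved.

>>> {"method": "carry_out", "body": {"commands": [[[1, -12, 0, 0, 0], [1, -30, 0, 0, 0], [1, -35, 0, 0, 0], [1, -25, 0, 30, 0], [1, 0, 0, 30, 0], [1, 0, 0, 30, 0]]]}}

```text
time: 8.43
position: [0.5424, -0.0728, 0.1502]
tool_rot: [0.465, 0.526, -0.474, 0.532]
ft_force: [0.3, -0.2, -0.3]
grip_width: 0.087
```

```bash
python3 - <<'E'
from h import *
plan([.5345,.0235,.05],TH-np.pi/2)
print(robot.get_obs()['position'])
snap('scene','s4.png',(210,210,350,310),5.7)
E
```

```text
t 8.4333 q6 -0.4367878443197243 cur yaw 0.11878575702778008 tool x [-0.00200345 -0.01491264 -0.99988679] twist deg -0.42501528974244496 shift now [ 98.7213861    3.95404522 -98.00557117] shift after twist [ 98.7213861    4.68092688 -97.97354428] force [ 0.32896629 -0.24471924 -0.26038488] [-0.02422015  0.0705177   0.01186586] w 0.08696025778958603
[ 0.54239003 -0.07280037  0.15015301]
```

View pics/s4.png

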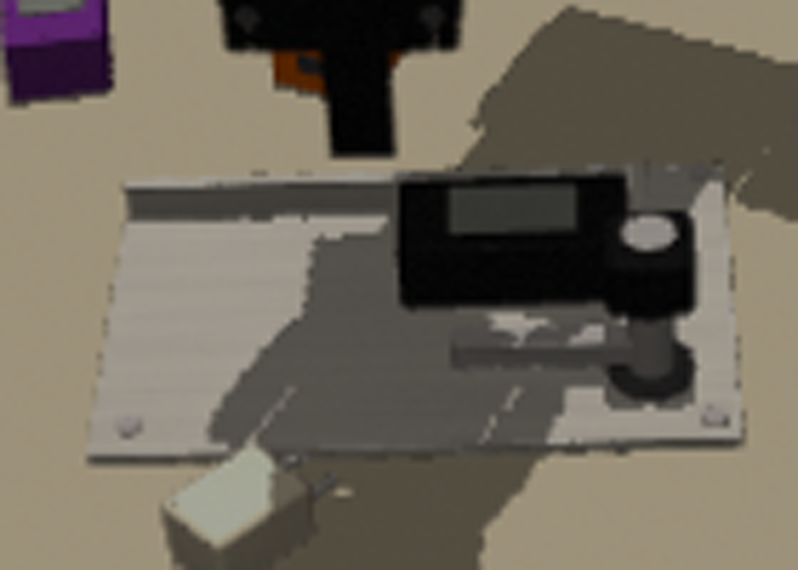

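```bash
python3 - <<'E'
import cv2,numpy as np
for f in('full_s2.png','full_s4.png'):
    g=cv2.cvtColor(cv2.imread('pics/'+f),cv2.COLOR_BGR2GRAY).astype(int)
    print(f);print(g[252:262:3,276:286]); print('top/bot col300',g[238:246,300],g[260:268,300])
E
```

```text
full_s2.png
[[79 79 78 57  5  7  7  7  6  8]
 [80 80 79 58  6  6  6  6  6  4]
 [79 79 78 76  5  4  6  6  4  5]
 [78 79 78 76 20  6  5  5  5  5]]
top/bot col300 [ 76  76  72   8  25  53  66 101] [  4   6   6  36  93 151 152 147]
full_s4.png
[[79 79 79 58  6  7  6  6  7  9]
 [81 81 80 60  4  6  5  6  6  6]
 [80 81 79 77  4  6  6  5  5  7]
 [80 79 79 77 20  6  6  4  6  5]]
top/bot col300 [77 77 72 10 25 54 54 53] [  4   7   7  36  93 152 152 147]
```

The adapter's edges are unchanged to within 0.1 px, so it's still home. I'll retry with a narrower opening and a staged descent.

>>> {"method": "carry_out", "body": {"commands": [[[0.6, 0, 2, -33, -0.4], [0.6, 0, 2, -33, 0], [0.6, 15, 0, -28, 0], [0.6, 20, 0, -4, 0], [0.6, 15, 0, 0, 0], [0.6, 0, 0, 0, 0]]]}}

```text
time: 8.98
position: [0.5444, 0.0102, 0.1063]
tool_rot: [0.471, 0.514, -0.474, 0.538]
ft_force: [-0.3, -0.5, 0.2]
grip_width: 0.0563
```

```bash
python3 - <<'E'
from h import *
plan([.5345,.0235,.048],TH-np.pi/2)
print(robot.get_obs()['position'])
E
```

```text
t 8.9833 q6 -0.2579077610383718 cur yaw 0.10751455574966459 tool x [ 0.02283204 -0.02715602 -0.99937043] twist deg -1.0708075530209247 shift now [ 57.63560324  -9.58992766 -16.02194222] shift after twist [ 57.63560324  -9.28883438 -16.19836105] force [-0.27461542 -0.51478214  0.18097763] [-0.07742339 -0.01995646  0.0367778 ] w 0.05634716714706085
[0.54442599 0.0101705  0.10626089]
```

>>> {"method": "carry_out", "body": {"commands": [[[0.5, 0, -9, -14, -1], [0.5, 10, 0, 0, 0], [0.5, 10, 0, 0, 0], [0.5, 10, 0, 0, 0], [0.5, 0, 0, 0, 0]]]}}

```text
time: 9.4
position: [0.5376, 0.0193, 0.0772]
tool_rot: [0.468, 0.515, -0.469, 0.544]
ft_force: [-0.2, 0.7, -0.1]
grip_width: 0.0439
```

```bash
python3 - <<'E'
from h import *
plan([.5345,.0235,.048],TH-np.pi/2)
print(robot.get_obs()['position'])
E
```

```text
t 9.4 q6 -0.25068924184356245 cur yaw 0.12231087248112268 tool x [ 0.03000553 -0.02941705 -0.99911676] twist deg -0.22304105196957716 shift now [28.91584986 -3.34389564 -5.53003413] shift after twist [28.91584986 -3.32234304 -5.54300932] force [-0.18253492  0.65907273 -0.11428162] [-0.0815867   0.06423737  0.00881903] w 0.04391727731767621
[0.53761975 0.01927212 0.07715959]
```

>>> {"method": "carry_out", "body": {"commands": [[[0.62, 0, -3, -5, 0], [0.62, 0, -1, -1, 0], [0.62, 8, 0, 0, 0], [0.62, 8, 0, 0, 0], [0.62, 7, 0, 0, 0], [0.62, 0, 0, 0, 0]]]}}

```text
time: 9.9
position: [0.5352, 0.0226, 0.0519]
tool_rot: [0.469, 0.513, -0.47, 0.544]
ft_force: [0.6, -1.5, -0.5]
grip_width: 0.0538
```

```bash
python3 - <<'E'
from h import *
plan([.5345,.0235,.048],TH-np.pi/2)
print(robot.get_obs()['position'])
E
```

```text
t 9.9 q6 -0.23731853642438214 cur yaw 0.1197676977785879 tool x [ 0.03245672 -0.03014081 -0.99901856] twist deg -0.36875422898924964 shift now [ 3.82286089 -0.71796352 -1.11081098] shift after twist [ 3.82286089 -0.71079955 -1.11540874] force [ 0.61726295 -1.52253012 -0.53026207] [-0.0465874   0.02482997  0.01623008] w 0.05379901387987782
[0.53522003 0.02259862 0.0518772 ]
```

>>> {"method": "carry_out", "body": {"commands": [[[0.0, 2, 0, -1, 0], [0.0, 0, 0, 0, 0], [0.0, 0, 0, 0, 0], [0.0, 0, 0, 0, 0], [0.0, 0, 0, 0, 0], [0.0, 0, 0, 0, 0]]], "force": 25}}

```text
time: 10.4
position: [0.5334, 0.0236, 0.0485]
tool_rot: [0.468, 0.515, -0.471, 0.543]
ft_force: [0.4, -0.6, -2.4]
grip_width: 0.0339
```

```bash
cat >> h.py <<'E'
def rep():
    o,R=st(); print('t %.2f yaw %.4f'%(o['time'],np.arctan2(R[1,1],R[0,1])),'pos',o['position'].round(4),'F',o['ft_force'].round(2),'M',o['moment'].round(3),'w %.4f'%o['grip_width'],'q6 %.3f'%o['q'][5],'tq6 %.3f'%o['joint_torque'][5],'toolx',R[:2,0].round(3))
E
python3 -c "
from h import *
rep()"
```

```text
t 10.40 yaw 0.1202 pos [0.5334 0.0236 0.0485] F [ 0.4  -0.63 -2.42] M [-0.068  0.079 -0.038] w 0.0339 q6 -0.235 tq6 -0.015 toolx [ 0.027 -0.03 ]
```

>>> {"method": "carry_out", "body": {"commands": [[[0, 0, 0, 0, 4], [0, 0, 0, 0, 4], [0, 0, 0, 0, 4], [0, 0, 0, 0, 4], [0, 0, 0, 0, 4]]]}}

```text
time: 10.82
position: [0.5334, 0.0236, 0.0485]
tool_rot: [0.558, 0.421, -0.556, 0.45]
ft_force: [0.6, -0.8, -1.5]
grip_width: 0.0342
```

```bash
python3 -c "
from h import *
rep();robot.camera('top');rep()"
```

```text
t 10.82 yaw -0.2423 pos [0.5334 0.0236 0.0485] F [ 0.59 -0.77 -1.47] M [-0.103  0.408  0.03 ] w 0.0342 q6 0.128 tq6 -0.499 toolx [ 0.027 -0.03 ]
t 10.87 yaw -0.2449 pos [0.5334 0.0236 0.0485] F [ 0.65 -0.68 -0.51] M [-0.117  0.4   -0.05 ] w 0.0340 q6 0.131 tq6 0.126 toolx [ 0.027 -0.03 ]
```

>>> {"method": "carry_out", "body": {"commands": [[[0, 0, 0, 0, 3], [0, 0, 0, 0, 3], [0, 0, 0, 0, 0]]]}}

```text
time: 11.12
position: [0.5334, 0.0236, 0.0485]
tool_rot: [0.581, 0.391, -0.578, 0.419]
ft_force: [0.3, 0.2, -1.0]
grip_width: 0.0342
```

```bash
python3 -c "
from h import *
rep()"
```

```text
t 11.12 yaw -0.3498 pos [0.5334 0.0236 0.0485] F [ 0.32  0.15 -0.97] M [-0.07   0.418 -0.017] w 0.0342 q6 0.235 tq6 0.238 toolx [ 0.027 -0.03 ]
```

>>> {"method": "carry_out", "body": {"commands": [[[0, 0, 0, 0, 3], [0, 0, 0, 0, 0]]]}}

```text
time: 11.28
position: [0.5334, 0.0236, 0.0485]
tool_rot: [0.591, 0.377, -0.587, 0.405]
ft_force: [1.3, 0.3, -0.9]
grip_width: 0.0343
```

```bash
python3 -c "
from h import *
rep()"
```

```text
t 11.28 yaw -0.3980 pos [0.5334 0.0236 0.0485] F [ 1.3   0.35 -0.92] M [-0.003  0.427  0.097] w 0.0343 q6 0.284 tq6 0.429 toolx [ 0.027 -0.03 ]
```

>>> {"method": "carry_out", "body": {"commands": [[[0, 0, 0, 0, 3], [0, 0, 0, 0, 0]]]}}

```text
time: 11.45
position: [0.5334, 0.0236, 0.0485]
tool_rot: [0.6, 0.363, -0.596, 0.391]
ft_force: [1.0, 0.9, -1.0]
grip_width: 0.0342
```

```bash
python3 -c "
from h import *
rep()
snap('scene','s5.png',(210,210,350,310),5.7)"
```

```text
t 11.45 yaw -0.4448 pos [0.5334 0.0236 0.0485] F [ 0.97  0.91 -0.96] M [-0.114  0.465  0.095] w 0.0342 q6 0.331 tq6 0.436 toolx [ 0.026 -0.031]
```

View pics/s5.png

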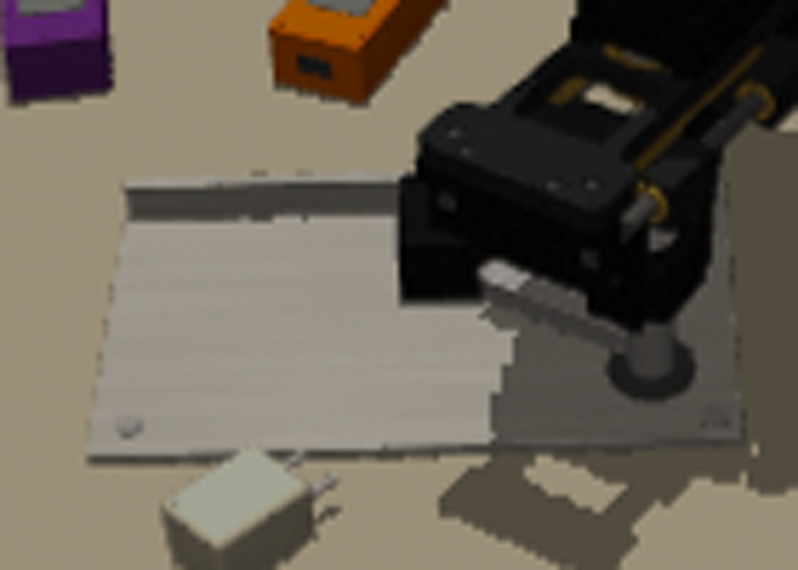

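Tongue tip at (490,270) is at the adapter, and torque is starting to rise. I'm now going in small steps with averaged readings.

```bash
cat >> h.py <<'E'
def av(n=4):
    L=[]
    for i in range(n):
        o,R=st(); L.append([np.arctan2(R[1,1],R[0,1]),*o['ft_force'],o['moment'][2],o['joint_torque'][5],o['grip_width']*1e3]); 
        if i<n-1: robot.camera('scene')
    L=np.array(L); m=L.mean(0); print('t %.2f turned %.4f F %s Mz %.3f (%s) tq6 %.3f w %.2f'%(o['time'],.1202-m[0],m[1:4].round(2),m[4],L[:,4].round(2),m[5],m[6]))
E
python3 -c "
from h import *
av()"
```

```text
t 11.65 turned 0.5645 F [ 0.9  -0.5  -1.41] Mz 0.173 ([0.15 0.15 0.22 0.17]) tq6 0.183 w 33.95
```

>>> {"method": "carry_out", "body": {"commands": [[[0, 0, 0, 0, 2], [0, 0, 0, 0, 0]]]}}

```text
time: 11.82
position: [0.5334, 0.0235, 0.0485]
tool_rot: [0.606, 0.353, -0.602, 0.381]
ft_force: [0.2, 0.2, -1.1]
grip_width: 0.0337
```

```bash
python3 -c "
from h import *
av()"
```

```text
t 11.97 turned 0.5974 F [ 0.47 -0.23 -1.01] Mz 0.117 ([0.08 0.09 0.12 0.17]) tq6 0.203 w 33.93
```

>>> {"method": "carry_out", "body": {"commands": [[[0, 0, 0, 0, 2], [0, 0, 0, 0, 0]]]}}

```text
time: 12.13
position: [0.5334, 0.0236, 0.0485]
tool_rot: [0.613, 0.343, -0.608, 0.371]
ft_force: [0.4, -0.6, -2.2]
grip_width: 0.0343
```

```bash
python3 -c "
from h import *
av()"
```

```text
t 12.28 turned 0.6306 F [ 0.36 -0.22 -1.69] Mz 0.151 ([0.14 0.18 0.13 0.15]) tq6 0.203 w 34.13
```

>>> {"method": "carry_out", "body": {"commands": [[[0, 0, 0, 0, 2], [0, 0, 0, 0, 0]]]}}

```text
time: 12.45
position: [0.5334, 0.0236, 0.0485]
tool_rot: [0.619, 0.333, -0.613, 0.361]
ft_force: [0.7, -0.3, -1.8]
grip_width: 0.0338
```

```bash
python3 -c "
from h import *
av()"
```

```text
t 12.60 turned 0.6639 F [ 0.76  0.25 -1.6 ] Mz 0.133 ([0.16 0.13 0.12 0.12]) tq6 0.203 w 34.09
```

>>> {"method": "carry_out", "body": {"commands": [[[0, 0, 0, 0, 2], [0, 0, 0, 0, 0]]]}}

```text
time: 12.77
position: [0.5334, 0.0236, 0.0485]
tool_rot: [0.625, 0.323, -0.619, 0.351]
ft_force: [-0.2, -0.4, -1.8]
grip_width: 0.034
```

```bash
python3 -c "
from h import *
av()"
```

```text
t 12.92 turned 0.6973 F [ 0.53 -0.08 -1.48] Mz 0.142 ([0.18 0.13 0.13 0.12]) tq6 0.202 w 34.05
```

>>> {"method": "carry_out", "body": {"commands": [[[0, 0, 0, 0, 2], [0, 0, 0, 0, 0]]]}}

```text
time: 13.08
position: [0.5334, 0.0235, 0.0485]
tool_rot: [0.63, 0.312, -0.624, 0.34]
ft_force: [1.2, -0.1, -1.1]
grip_width: 0.034
```

```bash
python3 -c "
from h import *
av()"
```

```text
t 13.23 turned 0.7307 F [ 0.64 -0.54 -1.53] Mz 0.117 ([0.11 0.15 0.1  0.11]) tq6 0.201 w 34.07
```

>>> {"method": "carry_out", "body": {"commands": [[[0, 0, 0, 0, 2], [0, 0, 0, 0, 0]]]}}

```text
time: 13.4
position: [0.5334, 0.0236, 0.0485]
tool_rot: [0.636, 0.302, -0.629, 0.33]
ft_force: [-0.1, -0.1, -0.7]
grip_width: 0.034
```

```bash
python3 -c "
from h import *
av()"
```

```text
t 13.55 turned 0.7640 F [ 1.03  0.05 -1.66] Mz 0.121 ([0.11 0.13 0.1  0.15]) tq6 0.199 w 33.95
```

>>> {"method": "carry_out", "body": {"commands": [[[0, 0, 0, 0, 2], [0, 0, 0, 0, 0]]]}}

```text
time: 13.72
position: [0.5335, 0.0236, 0.0485]
tool_rot: [0.641, 0.291, -0.634, 0.319]
ft_force: [0.1, -0.5, -2.2]
grip_width: 0.0342
```

```bash
python3 -c "
from h import *
av()"
```

```text
t 13.87 turned 0.7972 F [ 1.01 -0.25 -1.75] Mz 0.140 ([0.1  0.12 0.16 0.18]) tq6 0.225 w 34.10
```

>>> {"method": "carry_out", "body": {"commands": [[[0, 0, 0, 0, 2], [0, 0, 0, 0, 0]]]}}

```text
time: 14.03
position: [0.5335, 0.0236, 0.0485]
tool_rot: [0.646, 0.281, -0.639, 0.309]
ft_force: [0.4, -0.6, -1.6]
grip_width: 0.0339
```

```bash
python3 -c "
from h import *
av()"
```

```text
t 14.18 turned 0.8299 F [ 0.89 -0.23 -1.47] Mz 0.208 ([0.17 0.22 0.21 0.22]) tq6 0.293 w 34.15
```

>>> {"method": "carry_out", "body": {"commands": [[[0, 0, 0, 0, 2], [0, 0, 0, 0, 0]]]}}

```text
time: 14.35
position: [0.5335, 0.0235, 0.0485]
tool_rot: [0.651, 0.27, -0.643, 0.298]
ft_force: [0.8, 0.1, -0.8]
grip_width: 0.0342
```

```bash
python3 -c "
from h import *
av()"
```

```text
t 14.50 turned 0.8627 F [ 1.37  0.07 -1.04] Mz 0.283 ([0.27 0.28 0.31 0.27]) tq6 0.336 w 34.15
```

>>> {"method": "carry_out", "body": {"commands": [[[0, 0, 0, 0, 2], [0, 0, 0, 0, 0]]]}}

```text
time: 14.67
position: [0.5335, 0.0235, 0.0485]
tool_rot: [0.656, 0.26, -0.648, 0.287]
ft_force: [1.0, -0.3, -1.8]
grip_width: 0.0339
```

```bash
python3 -c "
from h import *
av()"
```

```text
t 14.82 turned 0.8958 F [ 0.69 -0.3  -1.63] Mz 0.309 ([0.33 0.31 0.28 0.32]) tq6 0.341 w 33.88
```

>>> {"method": "carry_out", "body": {"commands": [[[0, 0, 0, 0, 2.5], [0, 0, 0, 0, 0]]]}}

```text
time: 14.98
position: [0.5335, 0.0235, 0.0485]
tool_rot: [0.662, 0.246, -0.653, 0.273]
ft_force: [0.8, -0.2, -2.1]
grip_width: 0.0336
```

```bash
python3 -c "
from h import *
av()"
```

```text
t 15.13 turned 0.9381 F [ 0.82  0.05 -1.66] Mz 0.212 ([0.21 0.19 0.2  0.25]) tq6 0.302 w 33.90
```

>>> {"method": "carry_out", "body": {"commands": [[[0, 0, 0, 0, 2.5], [0, 0, 0, 0, 0]]]}}

```text
time: 15.3
position: [0.5335, 0.0235, 0.0485]
tool_rot: [0.668, 0.232, -0.658, 0.259]
ft_force: [0.8, -0.5, -1.9]
grip_width: 0.0337
```

```bash
python3 -c "
from h import *
av()"
```

```text
t 15.45 turned 0.9805 F [ 0.87 -0.05 -1.38] Mz 0.138 ([0.14 0.13 0.18 0.11]) tq6 0.199 w 34.09
```

>>> {"method": "carry_out", "body": {"commands": [[[0, 0, 0, 0, 2.5], [0, 0, 0, 0, 0]]]}}

```text
time: 15.62
position: [0.5335, 0.0236, 0.0485]
tool_rot: [0.673, 0.218, -0.663, 0.245]
ft_force: [0.4, -0.2, -1.8]
grip_width: 0.0339
```

```bash
python3 -c "
from h import *
av()"
```

```text
t 15.77 turned 1.0231 F [ 0.7   0.05 -1.69] Mz 0.037 ([0.03 0.04 0.03 0.05]) tq6 0.098 w 33.94
```

>>> {"method": "carry_out", "body": {"commands": [[[0, 0, 0, 0, 2], [0, 0, 0, 0, 0]]]}}

```text
time: 15.93
position: [0.5336, 0.0235, 0.0485]
tool_rot: [0.677, 0.207, -0.666, 0.234]
ft_force: [0.7, 0.1, -0.6]
grip_width: 0.034
```

```bash
python3 -c "
from h import *
av()"
```

```text
t 16.08 turned 1.0566 F [ 0.64 -0.08 -1.49] Mz -0.040 ([-0.05  0.02 -0.07 -0.05]) tq6 0.043 w 34.08
```

>>> {"method": "carry_out", "body": {"commands": [[[0, 0, 0, 0, 2], [0, 0, 0, 0, 0]]]}}

```text
time: 16.25
position: [0.5336, 0.0235, 0.0485]
tool_rot: [0.681, 0.196, -0.67, 0.222]
ft_force: [1.3, 0.1, -2.5]
grip_width: 0.0338
```

```bash
python3 -c "
from h import *
av()"
```

```text
t 16.40 turned 1.0900 F [ 1.02  0.1  -1.53] Mz -0.004 ([-0.01 -0.04 -0.01  0.05]) tq6 0.053 w 34.08
```

Torque went over the peak (~0.90 rad turned) and down to the minimum, with slip estimated at about 0.305 rad. That's the lull, so I'm letting go.

>>> {"method": "carry_out", "body": {"commands": [[[0.6, 0, 0, 0, 0], [0.6, 0, 0, 0, 0], [0.6, 0, 0, 0, 0], [0.6, 0, 0, 0, 0]]]}}

```text
time: 16.73
position: [0.535, 0.0231, 0.0493]
tool_rot: [0.682, 0.196, -0.668, 0.225]
ft_force: [0.2, -0.9, 0.3]
grip_width: 0.0498
```

>>> {"method": "carry_out", "body": {"commands": [[[0.6, -8, 0, 0, 0], [0.6, -15, 0, 0, 0], [0.6, -25, 0, 0, 0], [0.6, -35, 0, 0, 0], [0.6, -35, 0, 0, 0], [0.6, -35, 0, 0, 0], [0.6, 0, 0, 0, 0]]]}}

```text
time: 17.32
position: [0.529, 0.0283, 0.2097]
tool_rot: [0.68, 0.197, -0.669, 0.224]
ft_force: [0.6, -0.1, 1.0]
grip_width: 0.0522
```

```bash
python3 -c "
from h import *
rep(); print(st()[1])
snap('scene','s6.png',(210,210,350,310),5.7)"
```

```text
t 17.32 yaw -0.9655 pos [0.529  0.0283 0.2097] F [ 0.61 -0.1   0.98] M [-0.131  0.139  0.037] w 0.0522 q6 0.842 tq6 -0.016 toolx [ 0.027 -0.032]
[[ 0.02665221  0.56847924 -0.82226578]
 [-0.03188628 -0.82165596 -0.56909117]
 [-0.99913609  0.04138653 -0.00377226]]
```

View pics/s6.png

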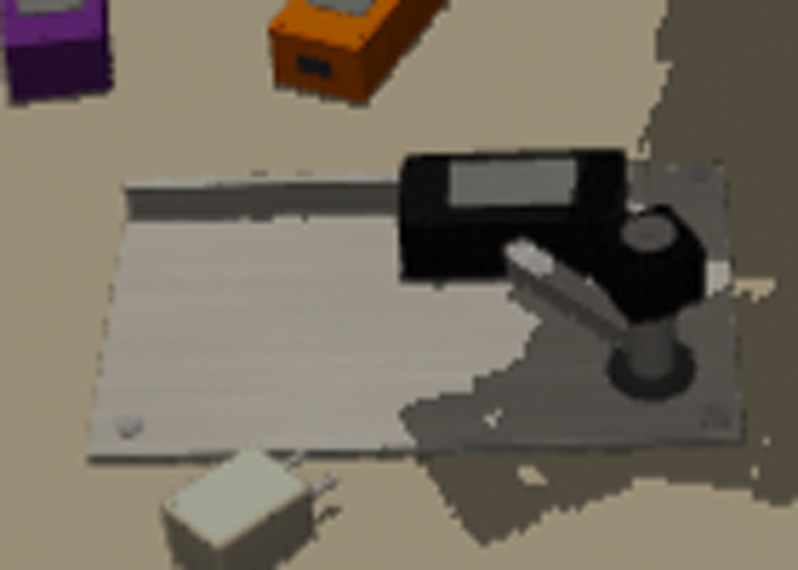

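```bash
python3 - <<'E'
from h import *
im=cv2.imread('pics/full_s6.png')[235:285,275:345]; s=11
im=np.clip(255*(im/255.)**0.5,0,255).astype(np.uint8)
im=cv2.resize(im,None,fx=s,fy=s,interpolation=cv2.INTER_CUBIC)
# image offset from the earlier square-on picture: knob disc seen 1.9 px right, 1.1 up of prediction
off=np.array([1.9,-1.1])-0.0
c=cw([82,-78])
for turn,col in((1.09,(0,255,0)),(.785,(0,0,255))):
    a=TH-turn
    P=[[*(c+rot(a)@(np.array(q)*.017)),.074] for q in((1,1),(-1,1),(-1,-1),(1,-1))]
    p=(w2px('scene',P)+off-[275,235]+.5)*s
    cv2.polylines(im,[p.round().astype(int)],True,col,1)
cv2.imwrite('pics/k.png',im)
E
```

```text
(no output)
```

View pics/k.png

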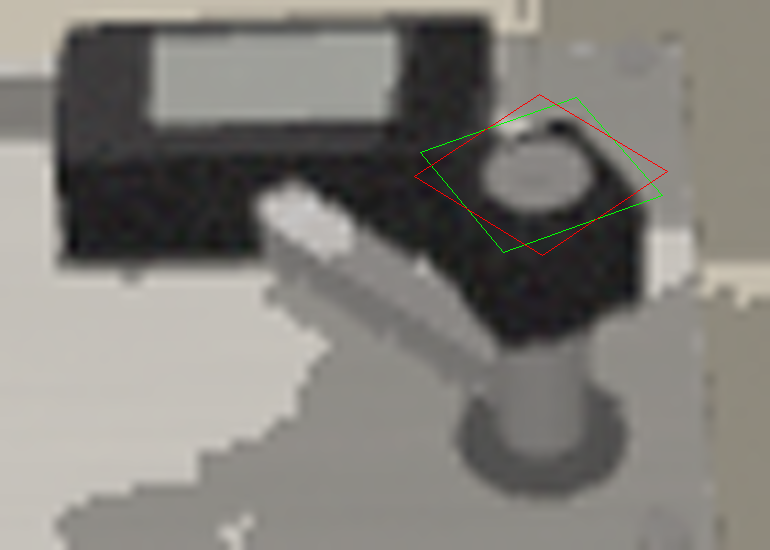

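```bash
python3 -c "
from h import *
print(robot.hand_in())"
```

```text
the job is handed in; nothing more can be done
None
```

I slid the black adapter home against the end stop, turned the clamp knob clockwise through one click, let go and handed the job in at about 17 s.

- **Adapter home:** pushed with both fingers behind it, it stalled against the stop at about 7.5 N. The last picture doesn't show the contact at the stop. The push stall and the adapter's unchanged end position are the evidence, and the tongue's sweep also pushes towards the stop.
- **Click:** the adapter was pinched after about 0.785 rad of turn. Wrist torque peaked at about 0.9 rad and dropped to almost nothing. I let go at 1.09 rad, about 0.305 rad of clutch slip by my estimate. I did not measure the pin's rise.
- **After release:** the last picture shows the adapter at the fence with the tongue on it. The knob still sits ahead of the tongue by about the slipped angle, so it has not sprung back. The gripper was about 0.2 m up and touching nothing, and the plug and the orange and purple look-alikes were where they started. The red look-alike, remote, screwdriver and tub were outside that last picture.
- **Mishap:** on the first descent to the knob, one fingertip pressed on the adapter's top with about 16 N. I raised it at once, and before/after pictures showed the adapter had not moved (under 0.1 px).
- **Disagreement:** the two cameras differed by about 5 mm on the knob's position. I aimed between them, and closing the jaws on the knob took up the difference.

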